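Fetch the brass spindle from the parts drawer and lay it in the V-rest

TASK

Pull the top drawer of the parts cabinet all the way out to its stop and leave it open. Then pick the brass spindle out from among the other parts and set it down gently, without dropping it, in the two V notches of the V-rest, with its square collar between the V-blocks and a round shaft end lying home in each notch. Leave the other parts in the drawer, and do not disturb the paint jar, the glue bottle or the screwdriver.

Things in the scene. Friction and masses are not known exactly. Their poses are not given: they have to be found in the camera images.
- cab: Grey two-drawer parts cabinet with teal drawer fronts and a teal sheet on top, fixed to the bench, 240 mm deep (x) by 320 mm wide (y) by 150 mm high; origin at the centre of its underside. Its front, with the handles, looks along its own -x, roughly to the robot; drawers slide out along -x.
- cab_drawer0 (a joint): Top drawer's slide in m: 0 closed, 0.166 fully out at its hard stop (starts closed or a little ajar). Runs with about 1 N of friction, no spring; stays where it is left.
- cab_drawer0_handle (a point): Centre of the top drawer's handle: round steel bar 11 mm in diameter, 120 mm long across the drawer (along its y), its axis 35 mm out from the teal front, 112 mm above the bench, 38 mm below the cabinet's top. Posts 51 mm either side of centre. Can be pinched from above, one finger between bar and front. Axes as the cabinet's. The teal front's top edge is 26 mm above this point.
- drawer_floor (a point): Centre of the top drawer's inner floor, 85 mm above the bench; moves with the drawer, axes as the cabinet's. Inner space 195 mm (x) by 278 mm (y), open on top; side walls 43 mm, front panel 53 mm above the floor. Fully out, x = -0.097 to +0.062 of it is clear of the cabinet; three spindles lie there side by side, centres between x = -0.035 and 0.
- brass_spindle: THE TARGET: brass spindle, round shaft 12 mm in diameter, 110 mm long, with a square collar 20 x 20 mm, 26 mm long, at mid-length; 110 to 210 g. Origin at its centre, x along the shaft, collar faces along y and z. Lies on its collar, centre 10 mm above the drawer floor, in any of three places 82 mm apart across the drawer, shaft within about 20 degrees of the drawer's x.
- steel_spindle: Steel-grey spindle of exactly the same shape and size as the brass one, about 150 g; origin at its centre. A part of the drawer's stock: stays in the drawer.
- black_spindle: Black plastic spindle of exactly the same shape and size as the brass one, about 50 g; origin at its centre. A part of the drawer's stock: stays in the drawer.
- red_cap: Red plastic upright cylinder 18 mm in diameter, 14 mm high, loose in the top drawer between the spindles; origin at the centre of its underside. Stays in the drawer.
- alu_bush: Bare aluminium upright cylinder 18 mm in diameter, 14 mm high, loose in the top drawer between the spindles; origin at the centre of its underside. Stays in the drawer.
- blue_bush: Blue plastic upright cylinder 18 mm in diameter, 14 mm high, loose in the top drawer between the spindles; origin at the centre of its underside. Stays in the drawer.
- white_bush: White plastic upright cylinder 18 mm in diameter, 14 mm high, loose in the top drawer between the spindles; origin at the centre of its underside. Stays in the drawer.
- v_rest: V-rest fixed to the bench: green base 130 mm (x) by 80 mm (y), 12 mm thick, with two V-blocks 18 mm thick (x) centred 36 mm either side of the middle, 54 mm clear between them. Each has an upward 90 degree V notch lined with steel, 42 mm wide at the mouth, rims 68 mm above the bench. Origin at the centre of the base's underside; x along the shaft to be laid.
- v_seat (a point): Where the centre of the spindle lies when it is home in both notches: midway between the V-blocks, 55 mm above the bench. x along the notches, z up. The spindle may lie either way round; its collar may be anywhere between the V-blocks (up to 14 mm off the middle along x).
- paint_jar: Bystander: amber jar with orange cap, 52 mm in diameter, 65 mm high, loose on the bench; origin at the centre of its underside.
- glue_bottle: Bystander: white bottle with red cap, 44 mm in diameter, 130 mm high, loose on the bench; origin at the centre of its underside.
- screwdriver: Bystander: red-handled screwdriver about 200 mm long lying on the bench between robot and drawer, along its own x; origin under its middle.
Things that resemble listed ones, but are neither listed nor needed, are in the scene too. Of the things that look like the v_rest, the middle-sized one is meant.

How it is judged:
On the way, in this order (a step that is already met when the one before it is completed fails the run):
1. the top drawer is pulled out to its stop (within 6 mm) (value of joint cab_drawer0 above 0.16 m), for 0.2 s.
2. the brass spindle is lifted clear of the drawer, in the fingers (z of brass_spindle in the frame of drawer_floor above 0.055 m and contact force between the fingers and brass_spindle above 0.5 N), for 0.1 s.
At the end, for the whole second after the job is handed in: The brass spindle rests, still, in both notches of the V-rest: centre within 15 mm of the seat along the notches and 4 mm across and in height, shaft within 0.07 rad of the notches; the top drawer is still out (at least 150 mm), and the six other parts are all in it (x of brass_spindle in the frame of v_seat between -0.015 and 0.015 m and y of brass_spindle in the frame of v_seat between -0.004 and 0.004 m and z of brass_spindle in the frame of v_seat between -0.004 and 0.004 m and angle between the x axis of brass_spindle and the x axis of v_seat, either way round below 0.07 rad and linear speed of brass_spindle below 0.02 m/s and value of joint cab_drawer0 above 0.15 m and z of steel_spindle in the frame of drawer_floor between -0.005 and 0.04 m and horizontal distance between each of steel_spindle, black_spindle, red_cap, alu_bush, blue_bush, white_bush and drawer_floor below 0.18 m and z of black_spindle in the frame of drawer_floor between -0.005 and 0.04 m and z of red_cap in the frame of drawer_floor between -0.005 and 0.04 m and z of alu_bush in the frame of drawer_floor between -0.005 and 0.04 m and z of blue_bush in the frame of drawer_floor between -0.005 and 0.04 m and z of white_bush in the frame of drawer_floor between -0.005 and 0.04 m); the robot touches nothing.
It fails at once if the brass spindle is dropped (falls faster than 0.5 m/s out of the fingers, over a drop of some 13 mm) at the V-rest (contact force between the fingers and brass_spindle below 0.05 N and linear speed of brass_spindle above 0.5 m/s and horizontal distance between brass_spindle and v_seat below 0.15 m).
It fails at once if a bystander (jar, bottle, screwdriver) is moved more than 20 mm (distance of any of paint_jar, glue_bottle, screwdriver from where it was at the start of the episode above 0.02 m).
It also fails if it takes over 59 s, if anything falls off the work surface, if the arm or the gripper's body presses on something with over 40 N, if the wrist force passes 120 N, or if a joint passes its speed limit or range.

ROBOT

A 7-joint arm with a two-finger parallel gripper is mounted at the origin on the work surface. World frame = base frame: x ahead of the robot, y to its left, z up, the work surface at z = 0. Lengths are in m, angles in rad, forces in N, time in s.
With the tool pointing down it reaches from about 0.4 to 0.85 m from the base axis. Payload 10.4 kg.
Tool frame: the origin (TCP) lies at the very end of the fingers, on their centre line; the grasp point (between the pads) lies 19 mm behind it; z points along the fingers, y is the direction in which the jaws open and shut (so a half turn about z gives the same grasp; the last joint's range is limited). The gripper opens to 87 mm and grips with 3 to 60 N. Pads are 19 mm wide; open, the fingers measure 117 mm over their backs; the gripper's body (75 mm by 190 mm) begins 51 mm behind the grasp point.
Start: joints at [-1.156, 0.332, -0.065, 1.46, 0.022, 1.35, -0.088], TCP at [0.265, 0.566, 0.223] pointing down, gripper open.
Joint ranges: [-2.6, 2.6], [-0.5, 2.12], [-1.47, 1.34], [0.16, 2.42], [-1.27, 4.41], [0.06, 2.06], [-2.6, 2.6]. Speed limits (rad/s): [2.22, 2.22, 2.79, 2.79, 3.14, 3.14, 3.14].

INTERFACE

Orientations are given as a unit quaternion [x, y, z, w].
In Python, from bench import r, eyes, job gives the robot as it stands. The module is installed in compiled form; this text tells all that it offers.
- The arm moves only by the tool play_rows, never from a script. Its argument "motion" is a list of rows, each a list of 7 numbers: the shift along the tool's x, y, z as a fraction of full scale, then the turn, a rotation vector about the tool's x, y, z as a fraction of full scale, then the opening in per cent of the stroke, from 0 (shut) to 100 (fully open). A call has 1 to 5 rows; each row is the pose to reach, as a shift and turn from the pose commanded when the call began, along the tool's axes at that moment; what a row does not reach only later rows make up. Full scale, the value 1, is 0.2 m for a shift and 90 degrees for a turn. A row lasts 1/8 s, in which the tool goes at most 62.5 mm and 10.7 degrees, less where a joint would pass 70% of its speed; a pose out of reach is approached as far as the arm can. A call with a number of a shift or a turn outside -1 to 1 is refused whole. A call with a gripper value outside its range is refused whole. The fingers move at their own pace and stop on an object; "squeeze" is the grip in N (left out, the last holds). Time passes only in rows, so rows that repeat a pose let the fingers close. It gives the time, the measured TCP pose, the force and the opening at its end, in the units of the state.
- r.read_state(): the state, without advancing time (a new reading comes with each control period).
- eyes.camera(name): name is "side" or "top"; returns a dict with "image" (384x512x3 uint8, red, green, blue), "mtx" (3x3 intrinsics, pixels), "R" (3x3) and "t" (3): a world point X has camera coordinates R X + t. Camera axes: x right, y down, z forward; pixel columns grow to the right and rows downward; lengths in m; the calibration is good to about 2 mm. A picture is of the moment at which its call begins. There is no depth.
- job.close_job(): hands the job in, once; it reports no verdict.
Trained networks look in a picture, given as the dict that the camera call returned (one of the last four; its "shot" number tells which), for a name from the list of things; names that differ only in an ending like _2 or _b are one class to them, and where a whole thing is asked for, a point or a joint stands for the part that bears it (a point fixed in the world has none). Each returns a list of dicts, best first, with "p" (0 to 1); they miss things now and then, are a little off and sometimes report something else, mostly with a low value. They report only what shows in the picture. A call takes as long as a camera call. They do not tell look-alikes from the thing itself.
- eyes.regions_of(picture, label): "region" (384x512 bool, what is visible of it) and "xy" ([column, row] in pixels, amid what is visible of it).
- eyes.landmark_of(picture, label): "xy" ([column, row] in pixels: a listed point, or the origin of a listed thing).
The state is a dict: "time": time; "joint_positions": joint angles; "joint_vel": joint speeds; "joint_torque": joint torques, N m; "ee_pos": TCP position; "eef_rot": TCP orientation; "ft_force": force on the tool from outside, world axes, zero at the start; "torque": the same for the moment, N m; "width": finger opening in m.
Only numpy, scipy, OpenCV 4.12 (cv2) and the standard library are available. Lean on these libraries where they do the work, as an engineer would, in place of code of your own. Each camera call takes 0.05 s, during which the arm holds its last target. There are 200 camera calls.

## Working session

There is one attempt and no reset: what is moved stays moved. The work goes in short steps, Python scripts to look and compute and a tool call to move; the robot and the scene stay as the last step left them, time stands still between calls to the robot, and variables do not carry over. Pictures are saved under pics/ and viewed, about 8 in all and at most 12, crops included, and the job is handed in when it is done.

Besides the shell and the picture viewer there is one more tool, called after "Call:" as name([rows], argument=value, ...), one row to a line, values as JSON. play_rows: Moves the arm, as the interface text tells. Shift numbers are shares of 0.2 m and turn numbers shares of 90 degrees, none past 1 either way. Its arguments: {"type":"object","properties":{"motion":{"type":"array","items":{"type":"array","items":{"type":"number"}}},"squeeze":{"type":"number"}},"required":["motion"]}

```bash
mkdir -p pics
cat > h.py <<'E'
import numpy as np, cv2
from scipy.spatial.transform import Rotation as Ro
from bench import r, eyes, job
def ray(p,xy):
    d=np.linalg.inv(p["mtx"])@np.array([xy[0],xy[1],1.]); R=np.array(p["R"]); t=np.array(p["t"])
    return -R.T@t, R.T@d
def atz(p,xy,z):
    o,d=ray(p,xy); return o+d*(z-o[2])/d[2]
def tri(p,a,q,b):
    A=[];B=[]
    for pic,xy in((p,a),(q,b)):
        P=np.array(pic["mtx"])@np.c_[pic["R"],pic["t"]]
        for i in(0,1):
            v=xy[i]*P[2]-P[i]; A.append(v[:3]);B.append(-v[3])
    return np.linalg.lstsq(np.array(A),np.array(B),rcond=None)[0]
def proj(p,X):
    c=np.array(p["mtx"])@(np.array(p["R"])@np.array(X)+p["t"]); return c[:2]/c[2]
def save(p,n,crop=None,s=1):
    im=p["image"][:,:,::-1]
    if crop: im=im[crop[1]:crop[3],crop[0]:crop[2]]
    cv2.imwrite("pics/"+n,cv2.resize(im,None,fx=s,fy=s,interpolation=cv2.INTER_CUBIC))
E
python3 - <<'E'
from h import *
np.set_printoptions(precision=3,suppress=True)
s=eyes.camera("side");t=eyes.camera("top")
im=np.vstack([t["image"],s["image"]])[:,:,::-1]
cv2.imwrite("pics/a.png",cv2.resize(im,(400*1,600)))
save(t,"top.png",s=1.5);save(s,"side.png",s=1.5)
for n in["cab","cab_drawer0_handle","v_rest","v_seat","paint_jar","glue_bottle","screwdriver","drawer_floor"]:
  for c,p in(("t",t),("s",s)):
    try:print(n,c,[(np.round(x["xy"]),round(x["p"],2)) for x in eyes.landmark_of(p,n)][:4])
    except Exception as e:print(n,c,e)
for p in(t,s):print(ray(p,(256,192)))
print(r.read_state())
E
```

```text
cab t [(array([158., 152.]), 0.91), (array([311., 221.]), 0.26)]
cab s []
cab_drawer0_handle t [(array([160., 185.]), 0.82)]
cab_drawer0_handle s [(array([234., 143.]), 0.91)]
v_rest t [(array([375., 227.]), 0.9), (array([261., 262.]), 0.85), (array([309., 221.]), 0.83)]
v_rest s [(array([186., 244.]), 0.8), (array([252., 269.]), 0.61), (array([279., 350.]), 0.56)]
v_seat t [(array([311., 221.]), 0.81), (array([264., 259.]), 0.7), (array([384., 226.]), 0.56)]
v_seat s [(array([275., 318.]), 0.98), (array([189., 230.]), 0.96), (array([254., 252.]), 0.94), (array([335., 257.]), 0.41)]
paint_jar t [(array([257., 157.]), 0.47)]
paint_jar s [(array([313., 215.]), 0.75)]
glue_bottle t [(array([312., 162.]), 0.76)]
glue_bottle s [(array([334., 256.]), 0.77)]
screwdriver t [(array([214., 256.]), 0.75), (array([160., 150.]), 0.57)]
screwdriver s [(array([186., 213.]), 0.64)]
drawer_floor t []
drawer_floor s [(array([279., 141.]), 0.81)]
(array([ 0.31 , -0.132,  1.385]), array([ 0.207, -0.01 , -0.978]))
(array([ 0.275, -0.985,  0.613]), array([ 0.287,  0.818, -0.498]))
{'time': 0.9, 'joint_positions': array([-1.156,  0.332, -0.065,  1.46 ,  0.022,  1.35 , -0.089]), 'joint_vel': array([ 0.001,  0.   , -0.   ,  0.002,  0.   ,  0.001, -0.   ]), 'joint_torque': array([  0.001, -62.305,   0.025, -39.01 ,  -0.061,   0.032,   0.   ]), 'ee_pos': array([0.265, 0.566, 0.223]), 'eef_rot': array([ 0.217,  0.976,  0.   , -0.   ]), 'ft_force': array([-0.341,  0.054,  0.418]), 'torque': array([ 0.016, -0.034,  0.031]), 'width': 0.08705152141757895}
```

View both.

View pics/top.png

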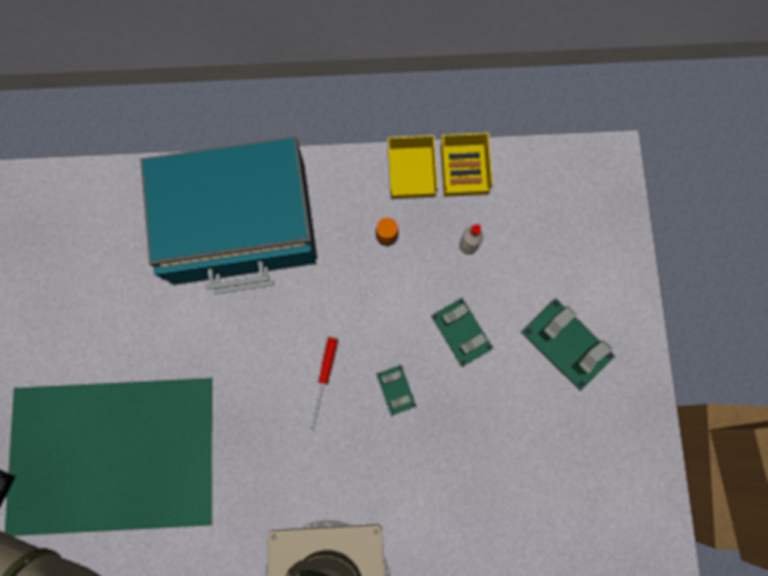

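View pics/side.png

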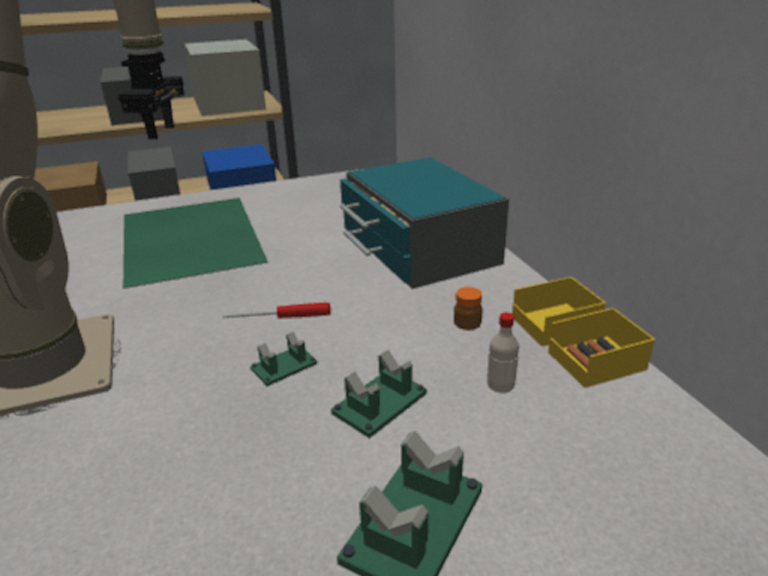

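Run:
```python
from h import *
np.set_printoptions(precision=4,suppress=True)
s=eyes.camera("side");t=eyes.camera("top")
h=tri(t,eyes.landmark_of(t,"cab_drawer0_handle")[0]["xy"],s,eyes.landmark_of(s,"cab_drawer0_handle")[0]["xy"]);print("handle",h)
ts=[x["xy"] for x in eyes.landmark_of(t,"v_seat")];ss=[x["xy"] for x in eyes.landmark_of(s,"v_seat")]
a=min(ts,key=lambda x:np.hypot(*(np.array(x)-(308,221))));b=min(ss,key=lambda x:np.hypot(*(np.array(x)-(254,252))))
print("seat",tri(t,a,s,b),atz(t,a,.055),atz(s,b,.055))
# base rect
hsv=cv2.cvtColor(t["image"],cv2.COLOR_RGB2HSV)
g=cv2.inRange(hsv,(60,80,30),(95,255,200))
def rect(mask,z,xyn):
    n,l,st,c=cv2.connectedComponentsWithStats(mask)
    i=min([k for k in range(1,n) if st[k,4]>60],key=lambda k:np.hypot(*(c[k]-xyn)))
    ys,xs=np.where(l==i); P=np.array([atz(t,(x,y),z)[:2] for x,y in zip(xs,ys)])
    return cv2.minAreaRect((P*1000).astype(np.float32)),st[i]
for xy in((308,221),(264,259),(379,228)):
    m=g.copy(); 
    q=eyes.regions_of(t,"v_rest"); 
    k=min(q,key=lambda k:np.hypot(*(np.array(k["xy"])-xy)))
    ys,xs=np.where(k["region"]); P=np.array([atz(t,(x,y),.012)[:2] for x,y in zip(xs,ys)])
    print("region rect",k["xy"],cv2.minAreaRect((P*1000).astype(np.float32)))
    try:print("green",rect(cv2.morphologyEx(g,cv2.MORPH_CLOSE,np.ones((9,9))),.012,np.array(xy)))
    except Exception as e:print(e)
for c in [(432,318),(461,299),(492,347),(463,365)]:print(atz(t,np.array(c)/1.5,.012))
teal=cv2.inRange(hsv,(88,120,60),(105,255,255));print("sheet",rect(teal,.15,np.array((150,133))), hsv[133,150])
for n in("paint_jar","glue_bottle","screwdriver"):
    print(n,atz(t,eyes.landmark_of(t,n)[0]["xy"],0))
save(t,"c.png",(120,160,420,280),2.6)
```

```text
handle [0.6052 0.1505 0.1147]
seat [ 0.4964 -0.3095  0.0597] [ 0.4946 -0.3096  0.055 ] [ 0.5013 -0.3037  0.055 ]
region rect [309.0, 219.3] ((497.86322021484375, -306.392822265625), (129.41262817382812, 81.68134307861328), 26.987491607666016)
green (((498.0574035644531, -306.6045227050781), (122.81892395019531, 73.58659362792969), 27.12272071838379), array([289, 201,  37,  43, 820], dtype=int32))
region rect [260.9, 260.8] ((382.3022155761719, -159.23406982421875), (94.8845443725586, 60.01891326904297), 17.336408615112305)
green (((382.186767578125, -159.27206420898438), (88.3407211303711, 52.167808532714844), 16.973636627197266), array([253, 245,  23,  31, 461], dtype=int32))
region rect [377.7, 227.5] ((463.0730285644531, -533.3921508789062), (175.0974578857422, 115.16448974609375), 40.65217971801758)
green (((461.49078369140625, -530.0667114257812), (168.54763793945312, 103.4346923828125), 40.638404846191406), array([ 349,  200,   58,   59, 1617], dtype=int32))
[ 0.5301 -0.2457  0.012 ]
[ 0.5685 -0.3111  0.012 ]
[ 0.4612 -0.3695  0.012 ]
[ 0.4261 -0.3048  0.012 ]
sheet (((773.8524169921875, 168.91342163085938), (213.0531005859375, 308.3110046386719), 5.910271167755127), array([  95,   92,  109,   81, 6870], dtype=int32)) [ 94 183 106]
paint_jar [ 0.7217 -0.1656  0.    ]
glue_bottle [ 0.692  -0.3369  0.    ]
screwdriver [ 0.4009 -0.0012  0.    ]
```

View pics/c.png

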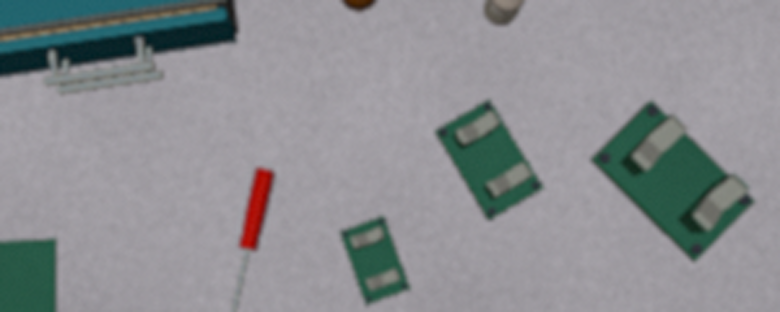

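```bash
cat >> h.py <<'E'
def plan(pos,a,verbose=1):
    """fractions for play_rows to reach pos, tool down, tool y at a degrees in world"""
    st=r.read_state(); R=Ro.from_quat(st["eef_rot"]); a=np.radians(a)
    G=Ro.from_matrix(np.c_[[-np.sin(a),np.cos(a),0],[np.cos(a),np.sin(a),0],[0,0,-1]])
    d=R.inv().apply(np.array(pos)-st["ee_pos"])/.2; w=(R.inv()*G).as_rotvec()/(np.pi/2)
    print("t %.2f"%st["time"],"pos",st["ee_pos"].round(4),"row",np.r_[d,w].round(4),"w %.4f"%st["width"],"F",st["ft_force"].round(1))
E
python3 - <<'E'
from h import *
plan((.605,.1505,.21),5.9)
E
```

```text
t 1.50 pos [0.2649 0.5661 0.2226] row [-2.4208e+00 -1.1613e+00  6.2800e-02  1.0000e-04 -0.0000e+00  6.5580e-01] w 0.0871 F [0.5 0.3 0.6]
```

Call:
play_rows([
  [-0.8,-0.38,0,0,0,0.64,30],
  [-0.8,-0.38,0,0,0,0.64,30],
  [-0.8,-0.38,0,0,0,0.64,30],
  [-0.8,-0.38,0,0,0,0.64,30],
  [-0.8,-0.38,0,0,0,0.64,30],
])

```text
time: 2.12
ee_pos: [0.3782, 0.4288, 0.2228]
eef_rot: [0.638, 0.77, 0.0, -0.0]
ft_force: [0.0, 0.4, 0.6]
width: 0.0448
```

Run:
```python
from h import *
plan((.605,.1505,.21),5.9)
```

```text
t 2.12 pos [0.3782 0.4288 0.2228] row [-1.5788e+00  8.5430e-01  6.3400e-02  1.0000e-04 -3.0000e-04  5.4000e-02] w 0.0448 F [0.  0.4 0.6]
```

Call:
play_rows([
  [-0.95,0.51,0,0,0,0.05,26],
  [-0.95,0.51,0,0,0,0.05,26],
  [-0.95,0.51,0,0,0,0.05,26],
  [-0.95,0.51,0,0,0,0.05,26],
  [-0.95,0.51,0,0,0,0.05,26],
])

```text
time: 2.75
ee_pos: [0.5162, 0.2603, 0.2227]
eef_rot: [0.666, 0.746, 0.0, 0.0]
ft_force: [-0.1, 0.7, 0.1]
width: 0.0226
```

Run:
```python
from h import *
plan((.605,.1505,.21),5.9)
```

```text
t 2.75 pos [0.5162 0.2603 0.2227] row [-5.952e-01  3.798e-01  6.400e-02  4.000e-04  3.000e-04  5.900e-03] w 0.0226 F [-0.1  0.7  0.1]
```

Call:
play_rows([
  [-0.595,0.38,0.06,0,0,0,30],
  [-0.595,0.38,0.06,0,0,0,30],
  [-0.595,0.38,0.06,0,0,0,30],
  [-0.595,0.38,0.06,0,0,0,30],
])

```text
time: 3.25
ee_pos: [0.6039, 0.1538, 0.2102]
eef_rot: [0.665, 0.747, -0.0, -0.0]
ft_force: [0.3, 1.1, -1.3]
width: 0.0261
```

Run:
```python
from h import *
s=eyes.camera("side");t=eyes.camera("top")
for p,n in((t,"t"),(s,"s")):
    print([(x["xy"],round(x["p"],2)) for x in eyes.landmark_of(p,"cab_drawer0_handle")], proj(p,(.6052,.1505,.1147)),proj(p,r.read_state()["ee_pos"]))
a=np.hstack([cv2.resize(t["image"][140:240,110:230],(400,333)),cv2.resize(s["image"][60:160,180:300],(400,333))])
cv2.imwrite("pics/d.png",a[:,:,::-1])
plan((.605,.1505,.096),5.9)
```

```text
[] [157.76487304 188.47430074] [148.00676776 181.97903005]
[([234.0, 142.0], 0.68)] [234.11742243 142.9233404 ] [231.20499417 113.01132414]
t 3.45 pos [0.603  0.1561 0.2107] row [-2.950e-02  6.400e-03  5.736e-01 -1.000e-04 -8.000e-04  1.100e-02] w 0.0261 F [-0.8  0.1  0.6]
```

View pics/d.png

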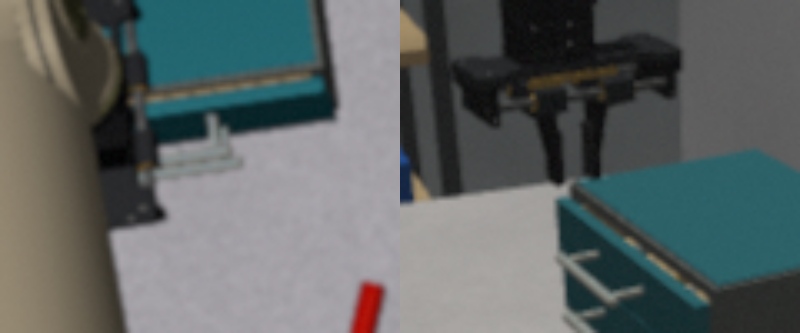

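Run:
```python
from h import *
np.set_printoptions(precision=4,suppress=True)
s=eyes.camera("side");t=eyes.camera("top")
for a in((158,189),(157.5,189.5),(158,188)):
  print(atz(t,a,.112))
for b in((236.4,143.7),(235,143)): print("s",atz(s,b,.112),tri(t,(158,189),s,b))
# bar in front edges: side image
ends=[((555-400)/3.333+180,255/3.333+60),((622-400)/3.333+180,303/3.333+60)]
print([atz(s,e,.112) for e in ends])
im=cv2.imread("pics/top.png"); c=im[int(150*1.5):int(200*1.5),int(95*1.5):int(215*1.5)]
d=cv2.resize(c,None,fx=4,fy=4,interpolation=cv2.INTER_CUBIC); 
e=cv2.resize(s["image"][120:170,205:265][:,:,::-1],None,fx=6,fy=6,interpolation=cv2.INTER_CUBIC)
w=np.zeros((300+300,720,3),np.uint8); w[:d.shape[0],:d.shape[1]]=d[:300]; w[300:600,:360]=e; cv2.imwrite("pics/e.png",w); print(d.shape)
```

```text
[0.6042 0.1504 0.112 ]
[0.6027 0.1519 0.112 ]
[0.6073 0.1504 0.112 ]
s [0.6117 0.1478 0.112 ] [0.6082 0.1501 0.1106]
s [0.6094 0.1549 0.112 ] [0.6056 0.1496 0.1141]
[array([0.6001, 0.2178, 0.112 ]), array([0.6232, 0.0828, 0.112 ])]
(300, 720, 3)
```

View pics/e.png

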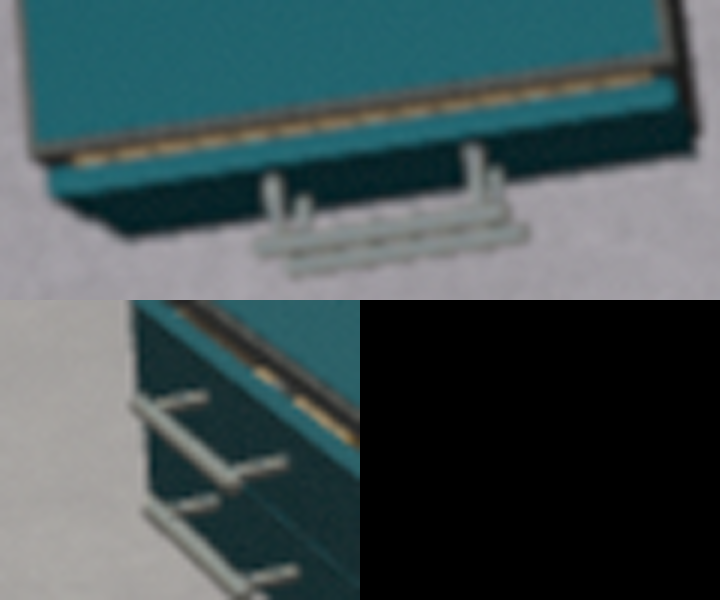

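Call:
play_rows([
  [-0.03,0.03,0.3,0,0,0.01,30],
  [-0.03,0.03,0.3,0,0,0.01,30],
])

```text
time: 3.8
ee_pos: [0.6078, 0.148, 0.1468]
eef_rot: [0.67, 0.742, -0.003, -0.002]
ft_force: [-0.5, -0.2, 0.9]
width: 0.0262
```

Run:
```python
from h import *
plan((.607,.150,.097),6)
```

```text
t 3.80 pos [0.6078 0.148  0.1468] row [ 0.0109 -0.0013  0.2492 -0.0048  0.0012 -0.0019] w 0.0262 F [-0.5 -0.2  0.9]
```

Call:
play_rows([
  [0,0,0.1,0,0,0,30],
  [0,0,0.18,0,0,0,30],
  [0,0,0.25,0,0,0,30],
  [0,0,0.25,0,0,0,30],
])

```text
time: 4.3
ee_pos: [0.61, 0.1482, 0.0995]
eef_rot: [0.67, 0.742, -0.001, -0.0]
ft_force: [0.3, -0.6, -0.0]
width: 0.0261
```

Call:
play_rows([
  [0,0,0,0,0,0,0],
  [0,0,0,0,0,0,0],
  [0,0,0,0,0,0,0],
], squeeze=25)

```text
time: 4.68
ee_pos: [0.6109, 0.1483, 0.1011]
eef_rot: [0.67, 0.742, 0.0, 0.0]
ft_force: [-0.7, -1.3, 1.6]
width: 0.0101
```

Call:
play_rows([
  [0,-0.1,0,0,0,0,0],
  [0,-0.25,0,0,0,0,0],
  [0,-0.4,0,0,0,0,0],
  [0,-0.55,0,0,0,0,0],
  [0,-0.65,0,0,0,0,0],
])

```text
time: 5.3
ee_pos: [0.4808, 0.1349, 0.1011]
eef_rot: [0.67, 0.742, 0.001, 0.0]
ft_force: [1.5, -1.5, 1.7]
width: 0.0101
```

Call:
play_rows([
  [0,-0.05,0,0,0,0,0],
  [0,-0.1,0,0,0,0,0],
  [0,-0.14,0,0,0,0,0],
])

```text
time: 5.68
ee_pos: [0.4538, 0.1321, 0.101]
eef_rot: [0.671, 0.742, 0.0, 0.0]
ft_force: [1.9, -2.8, 5.8]
width: 0.0101
```

Call:
play_rows([
  [0,-0.03,0,0,0,0,0],
  [0,-0.05,0,0,0,0,0],
  [0,-0.06,0,0,0,0,0],
])

```text
time: 6.05
ee_pos: [0.4474, 0.1315, 0.1013]
eef_rot: [0.671, 0.742, 0.005, 0.004]
ft_force: [39.4, 2.8, -28.9]
width: 0.0102
```

Call:
play_rows([
  [0,0.02,0,0,0,0,0],
  [0,0.02,0,0,0,0,30],
  [0,0.02,0,0,0,0,30],
  [0,0.02,0,0,0,0,30],
])

```text
time: 6.55
ee_pos: [0.445, 0.1317, 0.1003]
eef_rot: [0.67, 0.742, -0.0, -0.0]
ft_force: [-0.3, -0.2, -0.5]
width: 0.0246
```

Call:
play_rows([
  [0,0,-0.3,0,0,0,30],
  [0,0,-0.7,0,0,0,30],
  [0,0,-0.9,0,0,0,30],
  [0,-0.3,-0.9,0,0,-0.1,36],
  [0,-0.5,-0.9,0,0,-0.1,36],
])

```text
time: 7.18
ee_pos: [0.3444, 0.1214, 0.2809]
eef_rot: [0.609, 0.793, 0.0, 0.0]
ft_force: [-0.4, 0.5, 0.3]
width: 0.0304
```

Run:
```python
from h import *
np.set_printoptions(precision=4,suppress=True)
s=eyes.camera("side");t=eyes.camera("top")
N=["cab_drawer0_handle","drawer_floor","brass_spindle","steel_spindle","black_spindle","red_cap","alu_bush","blue_bush","white_bush"]
for n in N:
  L=[]
  for p in(t,s):
    q=eyes.landmark_of(p,n); z={"cab_drawer0_handle":.112,"drawer_floor":.085}.get(n,.095 if "sp" in n else .085)
    L.append([(np.round(x["xy"],1),round(x["p"],2),atz(p,x["xy"],z)[:2]) for x in q][:3])
  print(n,"T",L[0],"S",L[1])
a=np.hstack([cv2.resize(t["image"][120:270,60:260],(400,300)),cv2.resize(s["image"][90:240,160:360],(400,300))])
cv2.imwrite("pics/f.png",a[:,:,::-1]); save(t,"g.png",(90,140,220,240),6); plan((.5,.1,.2),90)
```

```text
cab_drawer0_handle T [(array([162.2, 240.7]), 0.67, array([0.4473, 0.1388])), (array([158.5, 197.8]), 0.22, array([0.577, 0.149]))] S [(array([184.1, 152.7]), 0.86, array([0.4454, 0.1452]))]
drawer_floor T [(array([159.7, 193.8]), 0.86, array([0.595 , 0.1512]))] S [(array([221.6, 136.3]), 0.63, array([0.6026, 0.2912])), (array([233.9, 153.9]), 0.58, array([0.5978, 0.1345]))]
brass_spindle T [(array([159.5, 196.3]), 0.73, array([0.585 , 0.1497]))] S [(array([233.9, 151.6]), 0.73, array([0.5969, 0.1298])), (array([227.8, 150.3]), 0.7, array([0.5822, 0.1469]))]
steel_spindle T [(array([135.7, 199.5]), 0.76, array([0.5787, 0.2221]))] S [(array([221.6, 134.7]), 0.47, array([0.6004, 0.281 ]))]
black_spindle T [(array([186.9, 190.7]), 0.67, array([0.5983, 0.0659]))] S [(array([238.1, 156.8]), 0.4, array([0.5971, 0.0881]))]
red_cap T [(array([216.6, 257.1]), 0.69, array([ 0.3929, -0.0175])), (array([171.9, 186.1]), 0.51, array([0.6174, 0.1135]))] S [(array([244.2, 152.5]), 0.59, array([0.631 , 0.1318])), (array([251.4, 252.1]), 0.57, array([ 0.4835, -0.3497]))]
alu_bush T [(array([176.4, 210.1]), 0.59, array([0.5415, 0.1006]))] S [(array([216.9, 159.1]), 0.57, array([0.5382, 0.1186]))]
blue_bush T [(array([147.6, 186.3]), 0.59, array([0.6206, 0.1884]))] S [(array([234.2, 145.8]), 0.36, array([0.6179, 0.1951]))]
white_bush T [(array([150., 221.]), 0.6, array([0.5119, 0.1812]))] S [(array([244.6, 155.5]), 0.37, array([0.6249, 0.1099]))]
t 8.18 pos [0.346  0.1214 0.2805] row [-0.3001  0.717   0.4027  0.0001  0.     -0.8355] w 0.0313 F [ 0.2  0.8 -0.4]
```

View pics/g.png

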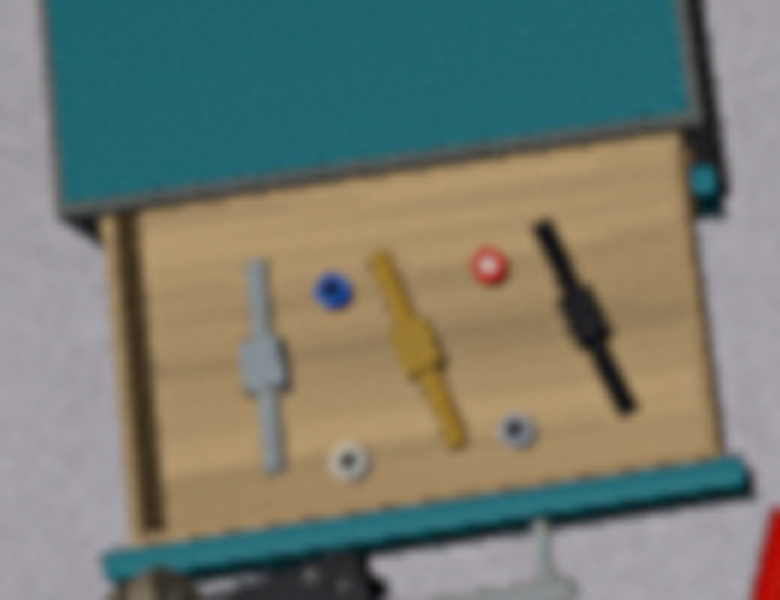

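Run:
```python
from h import *
np.set_printoptions(precision=4,suppress=True)
s=eyes.camera("side");t=eyes.camera("top")
e1,e2,c=atz(t,(153.3,182.5),.098),atz(t,(166.2,214.2),.098),atz(t,(159.7,197.5),.105)
d=(e1-e2)[:2]; print("len",np.hypot(*d),"yaw",np.degrees(np.arctan2(d[1],d[0])),"mid",(e1+e2)/2,"collar",c)
for n,lo in(("brass_spindle",0),):
  for p,z in((t,.1),(s,.1)):
    q=eyes.regions_of(p,n)[:2]
    for k in q:
      ys,xs=np.where(k["region"]); P=np.array([atz(p,(x,y),z)[:2] for x,y in zip(xs,ys)]); m=P.mean(0)
      u=np.linalg.svd(P-m,full_matrices=False)[2][0]; pr=(P-m)@u
      print(k["p"],len(xs),"m",m,"yaw",np.degrees(np.arctan(u[1]/u[0])),"ext",pr.min(),pr.max(), "mid",m+u*(pr.min()+pr.max())/2)
C=(e1+e2)[:2]/2;u=d/np.hypot(*d)
for n,px in dict(blue=(145.5,188.5),red=(171.7,184.5),alu=(176,211.5),white=(148,217)).items():
  b=atz(t,px,.099)[:2]-C; print(n,"along",b@u,"across",b@[-u[1],u[0]])
plan((C[0],C[1],.2),np.degrees(np.arctan2(u[1],u[0]))+90)
```

```text
len 0.10751262934770316 yaw 21.04350820024748 mid [0.5784 0.1485 0.098 ] collar [0.5792 0.1469 0.105 ]
0.5 168 m [0.5789 0.1491] yaw 22.08581508932841 ext -0.05544979759429368 0.0541939916289348 mid [0.5795 0.1494]
0.64 170 m [0.5804 0.1392] yaw 29.674926599926025 ext -0.05711161622421735 0.05853719635112312 mid [0.5798 0.1388]
blue along 0.04553600174318058 across 0.02843670338835478
red along 0.02476377608297959 across -0.04928059203710804
alu along -0.058309862264959655 across -0.030205617985190596
white along -0.03969895347294421 across 0.0530948523134965
t 8.38 pos [0.346  0.1214 0.2806] row [-0.1658  1.1578  0.4028  0.0001 -0.     -1.0694] w 0.0314 F [-0.4 -0.1  0.4]
```

Call:
play_rows([
  [-0.16,0.9,0,0,0,0.92,60],
  [-0.16,0.9,0,0,0,0.92,60],
  [-0.16,0.9,0,0,0,0.92,60],
  [-0.16,0.9,0,0,0,0.92,60],
  [-0.16,0.9,0,0,0,0.92,60],
])

```text
time: 9.0
ee_pos: [0.5287, 0.1364, 0.2795]
eef_rot: [0.904, 0.428, -0.001, 0.0]
ft_force: [0.8, 0.4, 0.5]
width: 0.0522
```

Run:
```python
from h import *
plan((.5785,.148,.19),-68.5); print(r.read_state()["joint_positions"].round(2))
```

```text
t 9.00 pos [0.5287 0.1364 0.2795] row [2.037e-01 1.560e-01 4.472e-01 2.000e-04 1.300e-03 3.245e-01] w 0.0522 F [0.8 0.4 0.5]
[-0.68  0.13  0.39  1.6  -0.05  1.42 -0.98]
```

Call:
play_rows([
  [0.2,0.155,0.25,0,0,0.325,60],
  [0.2,0.155,0.45,0,0,0.325,60],
  [0.2,0.155,0.45,0,0,0.325,60],
  [0.2,0.155,0.45,0,0,0.325,60],
])

```text
time: 9.5
ee_pos: [0.5774, 0.1481, 0.1901]
eef_rot: [0.982, 0.19, -0.0, 0.0]
ft_force: [0.7, 0.5, 1.2]
width: 0.0521
```

Run:
```python
from h import *
s=eyes.camera("side");t=eyes.camera("top")
plan((.5785,.148,.092),-68.5)
for X in((.5785,.1485,.095),(.58,.139,.095)): print(proj(s,X),proj(t,X))
for b in eyes.landmark_of(s,"brass_spindle"): print(b["xy"],b["p"],atz(s,b["xy"],.095))
P=proj(s,r.read_state()["ee_pos"]);print(P)
a=cv2.resize(s["image"][90:190,180:300],(600,500));b=cv2.resize(t["image"][150:250,110:210],(500,500))[:,:200]
cv2.imwrite("pics/i.png",np.hstack([a,b])[:,:,::-1])
```

```text
t 9.60 pos [0.5778 0.1482 0.1911] row [ 0.0025  0.0025  0.4955 -0.     -0.0006  0.0059] w 0.0521 F [ 0.1 -1.6  0.1]
[226.52795937 150.2998419 ] [159.91213159 198.37588294]
[227.85834725 151.36612967] [163.02919398 197.74001251]
[337.8, 255.1] 0.74 [ 0.63721549 -0.43667747  0.095     ]
[228.5, 149.8] 0.7 [0.58533503 0.14973687 0.095     ]
[224.33136211 121.12600584]
```

View pics/i.png

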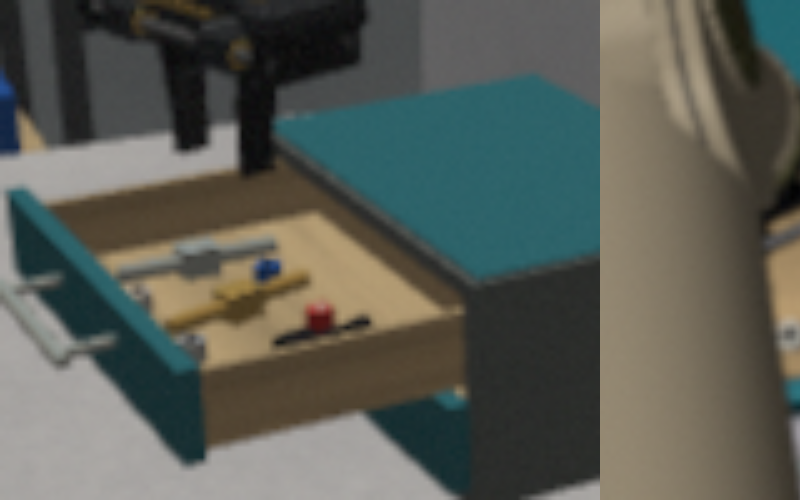

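Call:
play_rows([
  [0.012,0,0.2,0,0,0,60],
  [0.012,0,0.35,0,0,0,60],
  [0.012,0,0.44,0,0,0,60],
  [0.012,0,0.485,0,0,0,60],
  [0.012,0,0.495,0,0,0,60],
])

```text
time: 10.28
ee_pos: [0.58, 0.1491, 0.0919]
eef_rot: [0.982, 0.19, 0.0, -0.0]
ft_force: [0.4, -0.7, -0.1]
width: 0.052
```

Call:
play_rows([
  [0,0,0,0,0,0,10],
  [0,0,0,0,0,0,10],
  [0,0,0,0,0,0,10],
  [0,0,0,0,0,0,10],
  [0,0,0,0,0,0,10],
], squeeze=20)

```text
time: 10.9
ee_pos: [0.5798, 0.1491, 0.0918]
eef_rot: [0.982, 0.189, 0.0, -0.0]
ft_force: [-1.0, 0.5, 2.0]
width: 0.0201
```

Call:
play_rows([
  [0,0,-0.08,0,0,0,10],
  [0,0,-0.25,0,0,0,10],
  [0,0,-0.5,0,0,0,10],
  [0,0,-0.7,0,0,0,10],
  [0,0,-0.7,0,0,0,10],
], squeeze=35)

```text
time: 11.52
ee_pos: [0.5814, 0.1491, 0.236]
eef_rot: [0.982, 0.189, 0.003, -0.001]
ft_force: [0.7, 0.5, -2.0]
width: 0.0198
```

Run:
```python
from h import *
np.set_printoptions(precision=4,suppress=True)
s=eyes.camera("side")
for k in eyes.regions_of(s,"brass_spindle")[:2]: print(k["xy"],k["p"],k["region"].sum())
p=r.read_state()["ee_pos"];print(proj(s,p+[0,0,.003]))
a=cv2.resize(s["image"][60:160,180:300],(720,600));cv2.imwrite("pics/j.png",a[:,:,::-1])
plan((.498,-.307,.25),-62.8); print(r.read_state()["joint_positions"].round(2))
```

```text
[220.7, 107.8] 0.61 105
[223.8989 106.9553]
t 11.62 pos [0.5796 0.1489 0.2319] row [-1.2263  1.9643 -0.0915 -0.0001 -0.0003 -0.0597] w 0.0194 F [-0.4  0.2 -1.4]
[-0.7   0.28  0.45  1.55 -0.12  1.35 -1.42]
```

View pics/j.png

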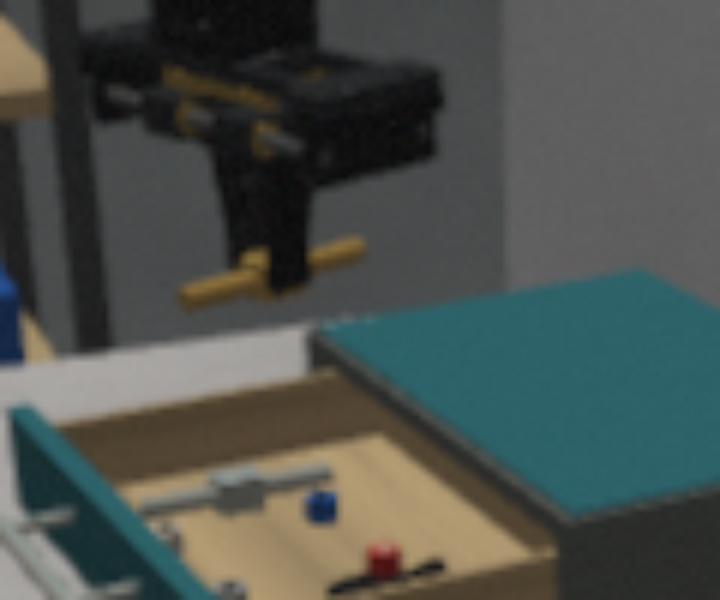

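Call:
play_rows([
  [-0.61,0.98,0,0,0,-0.06,10],
  [-0.61,0.98,0,0,0,-0.06,10],
  [-0.61,0.98,0,0,0,-0.06,10],
  [-0.61,0.98,0,0,0,-0.06,10],
  [-0.61,0.98,0,0,0,-0.06,10],
])

```text
time: 12.25
ee_pos: [0.5377, -0.0826, 0.2308]
eef_rot: [0.973, 0.232, -0.001, 0.0]
ft_force: [0.6, 0.9, -0.6]
width: 0.0195
```

Run:
```python
from h import *
plan((.498,-.307,.2),-62.8)
```

```text
t 12.25 pos [ 0.5377 -0.0826  0.2308] row [-0.6838  0.9114  0.155  -0.      0.0012 -0.0039] w 0.0195 F [ 0.6  0.9 -0.6]
```

Call:
play_rows([
  [-0.68,0.91,0.1,0,0,0,10],
  [-0.68,0.91,0.15,0,0,0,10],
  [-0.68,0.91,0.15,0,0,0,10],
  [-0.68,0.91,0.15,0,0,0,10],
  [-0.68,0.91,0.15,0,0,0,10],
])

```text
time: 12.88
ee_pos: [0.4998, -0.3049, 0.1999]
eef_rot: [0.972, 0.233, -0.002, -0.0]
ft_force: [1.1, 0.5, -1.6]
width: 0.0196
```

Call:
play_rows([
  [0,0,0.2,0,0,0,10],
  [0,0,0.3,0,0,0,10],
  [0,0,0.3,0,0,0,10],
])

```text
time: 13.25
ee_pos: [0.5014, -0.3001, 0.1395]
eef_rot: [0.972, 0.236, -0.002, -0.001]
ft_force: [-0.5, -0.3, -1.2]
width: 0.0193
```

Run:
```python
from h import *
np.set_printoptions(precision=4,suppress=True)
s=eyes.camera("side");t=eyes.camera("top")
plan((.498,-.307,.09),-62.8)
for p in(s,t):
  print([(x["xy"],round(x["p"],2),atz(p,x["xy"],.055)) for x in eyes.landmark_of(p,"v_seat")], proj(p,(.498,-.307,.055)))
a=cv2.resize(s["image"][195:295,200:320],(720,600));cv2.imwrite("pics/k.png",a[:,:,::-1])
```

```text
t 13.35 pos [ 0.5024 -0.3015  0.1419] row [-0.0322  0.0145  0.2595 -0.0001 -0.0001  0.0013] w 0.0195 F [ 0.3  0.3 -1.4]
[([250.5, 250.2], 0.93, array([ 0.4958, -0.3065,  0.055 ])), ([187.9, 229.3], 0.67, array([ 0.3835, -0.1736,  0.055 ])), ([274.1, 319.5], 0.63, array([ 0.4684, -0.5099,  0.055 ]))] [251.5148 250.088 ]
[([387.5, 224.9], 0.79, array([ 0.4671, -0.5485,  0.055 ])), ([264.0, 260.4], 0.46, array([ 0.3775, -0.1592,  0.055 ]))] [309.2876 218.9485]
```

View pics/k.png

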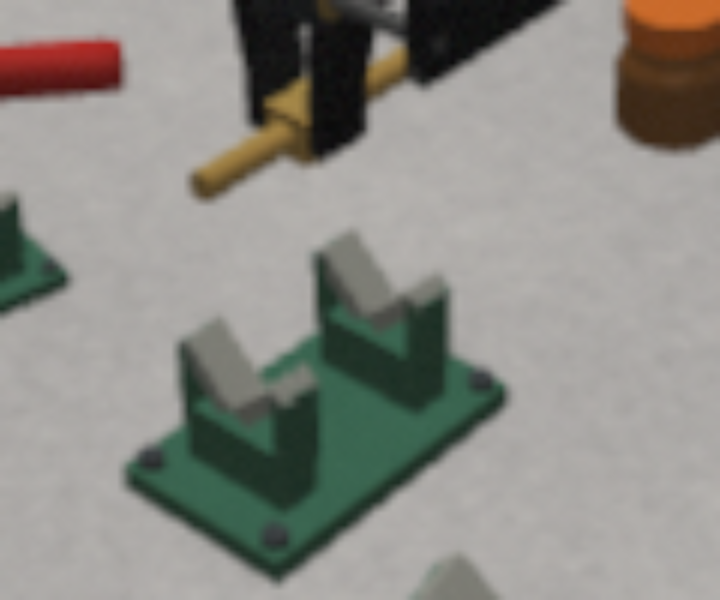

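Run:
```python
from h import *
s=eyes.camera("side")
p=r.read_state()["ee_pos"]; u=np.array([np.cos(np.radians(27.2)),np.sin(np.radians(27.2)),0])
for L in(.04,.05,.055,.06,.065): print(L,(proj(s,p+[0,0,.003]-u*L)-(200,195))*6)
plan((.497,-.307,.08),-62.8)
```

```text
0.04 [228.33141015 164.73205854]
0.05 [207.57143787 177.39342191]
0.055 [197.07040612 183.79792847]
0.06 [186.48741767 190.25241986]
0.065 [175.8215093  196.75748354]
t 13.50 pos [ 0.5024 -0.3023  0.1425] row [-0.0351  0.0081  0.3125  0.0006 -0.0008  0.0007] w 0.0196 F [-0.7 -0.2 -0.6]
```

Call:
play_rows([
  [-0.035,0.01,0.1,0,0,0,10],
  [-0.035,0.01,0.2,0,0,0,10],
  [-0.035,0.01,0.31,0,0,0,10],
  [-0.035,0.01,0.31,0,0,0,10],
])

```text
time: 14.0
ee_pos: [0.4957, -0.3065, 0.078]
eef_rot: [0.972, 0.236, -0.001, -0.001]
ft_force: [0.6, -0.6, -0.8]
width: 0.0195
```

Run:
```python
from h import *
s=eyes.camera("side")
plan((.497,-.307,.053),-62.8)
a=cv2.resize(s["image"][205:295,200:308],(720,600));cv2.imwrite("pics/l.png",a[:,:,::-1])
```

```text
t 14.05 pos [ 0.4963 -0.3071  0.0792] row [ 0.0036  0.0014  0.1309 -0.0006  0.0005  0.0005] w 0.0197 F [ 0.  -0.6 -0.3]
```

View pics/l.png

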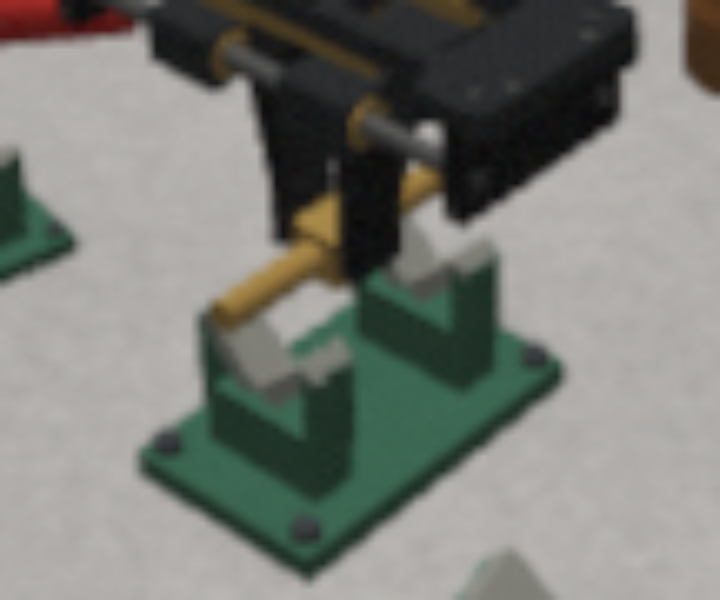

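Run:
```python
from h import *
s=eyes.camera("side"); k=720/108
f=lambda X:((proj(s,X)-(200,205))*k).round()
for c,a in(((.497,-.307),27.2),((.497,-.307),29)):
  a=np.radians(a);u=np.array([np.cos(a),np.sin(a),0]);v=np.array([-u[1],u[0],0]);o=np.array([*c,0]);z=np.array([0,0,1])
  print("corners",[f(o+u*i*.065+v*j*.04+z*.012) for i,j in((-1,1),(-1,-1),(1,-1))],"rims",[f(o-u*.045+v*j*.021+z*.068) for j in(1,-1)],"vertex",f(o-u*.045+z*.0465))
p=r.read_state()["ee_pos"];a=np.radians(27.2);u=np.array([np.cos(a),np.sin(a),0])
print("end",f(p+[0,0,.003]-u*.052),f(p+[0,0,.003]-u*.055),f(p))
```

```text
corners [array([124., 448.]), array([296., 558.]), array([557., 358.])] rims [array([197., 309.]), array([290., 363.])] vertex [246. 388.]
corners [array([125., 452.]), array([304., 559.]), array([554., 354.])] rims [array([199., 312.]), array([295., 364.])] vertex [249. 390.]
end [224. 310.] [217. 315.] [338. 242.]
```

Call:
play_rows([
  [0,0.022,0,0,0,0,10],
  [0,0.022,0.04,0,0,0,10],
  [0,0.022,0.07,0,0,0,10],
  [0,0.022,0.09,0,0,0,10],
  [0,0.022,0.09,0,0,0,10],
], squeeze=15)

```text
time: 14.72
ee_pos: [0.4982, -0.3111, 0.0611]
eef_rot: [0.972, 0.235, -0.0, -0.0]
ft_force: [-0.1, 0.1, -0.7]
width: 0.0198
```

Call:
play_rows([
  [0,0,0.01,0,0,0,10],
  [0,0,0.02,0,0,0,10],
  [0,0,0.025,0,0,0,10],
  [0,0,0.025,0,0,0,10],
])

```text
time: 15.22
ee_pos: [0.4984, -0.3113, 0.0565]
eef_rot: [0.972, 0.235, -0.0, -0.0]
ft_force: [-0.1, -0.8, -1.7]
width: 0.0198
```

Run:
```python
from h import *
s=eyes.camera("side")
plan((.498,-.311,.052),-62.8)
a=cv2.resize(s["image"][205:295,200:308],(720,600));cv2.imwrite("pics/m.png",a[:,:,::-1])
```

```text
t 15.28 pos [ 0.4984 -0.3113  0.0565] row [-0.0012 -0.0022  0.0225 -0.0001 -0.      0.0004] w 0.0202 F [ 0.9 -0.2 -1.4]
```

View pics/m.png

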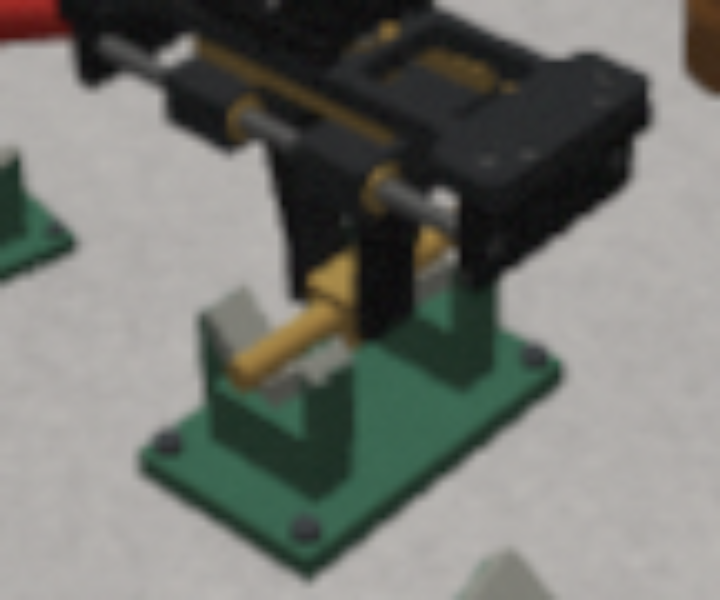

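Call:
play_rows([
  [0,0,0.007,0,0,0,10],
  [0,0,0.014,0,0,0,10],
  [0,0,0.014,0,0,0,10],
])

```text
time: 15.65
ee_pos: [0.4986, -0.3113, 0.055]
eef_rot: [0.972, 0.235, 0.0, -0.0]
ft_force: [-5.6, 4.5, 14.3]
width: 0.0197
```

Call:
play_rows([
  [0,0,0.004,0,0,0,10],
  [0,0,0.008,0,0,0,10],
  [0,0,0.008,0,0,0,10],
])

```text
time: 16.02
ee_pos: [0.4987, -0.3112, 0.0541]
eef_rot: [0.972, 0.235, 0.001, -0.001]
ft_force: [-8.5, 7.0, 23.4]
width: 0.0197
```

Call:
play_rows([
  [0,-0.005,-0.005,0,0,0,10],
  [0,-0.012,-0.005,0,0,0,10],
  [0,-0.012,-0.005,0,0,0,10],
])

```text
time: 16.4
ee_pos: [0.4972, -0.3089, 0.0528]
eef_rot: [0.972, 0.236, -0.0, -0.0]
ft_force: [0.6, -0.8, -1.1]
width: 0.0198
```

Call:
play_rows([
  [0,0,0.004,0,0,0,10],
  [0,0,0.008,0,0,0,10],
  [0,0,0.008,0,0,0,10],
])

```text
time: 16.77
ee_pos: [0.4973, -0.3091, 0.0519]
eef_rot: [0.972, 0.235, 0.0, -0.0]
ft_force: [-3.6, 1.2, 5.4]
width: 0.0195
```

Call:
play_rows([
  [0,0,0,0,0,0,30],
  [0,0,0,0,0,0,45],
  [0,0,0,0,0,0,55],
  [0,0,0,0,0,0,55],
])

```text
time: 17.27
ee_pos: [0.4973, -0.3092, 0.0515]
eef_rot: [0.972, 0.235, -0.0, -0.0]
ft_force: [-0.8, 1.1, 0.7]
width: 0.045
```

Call:
play_rows([
  [0,0,-0.1,0,0,0,55],
  [0,0,-0.3,0,0,0,55],
  [0,0,-0.6,0,0,0,55],
  [0,0,-0.9,0,0,0,55],
  [-0.4,0,-0.9,0,0,0,55],
])

```text
time: 17.9
ee_pos: [0.4461, -0.3375, 0.2372]
eef_rot: [0.971, 0.239, 0.003, 0.003]
ft_force: [-0.6, -2.8, -0.3]
width: 0.0479
```

Call:
play_rows([
  [-0.5,-0.3,0,0,0,0,55],
  [-0.5,-0.3,0,0,0,0,55],
  [-0.5,-0.3,0,0,0,0,55],
])

```text
time: 18.27
ee_pos: [0.3221, -0.3311, 0.2331]
eef_rot: [0.972, 0.233, 0.003, -0.001]
ft_force: [1.1, 0.1, -0.8]
width: 0.0482
```

Run:
```python
from h import *
np.set_printoptions(precision=4,suppress=True)
s=eyes.camera("side");t=eyes.camera("top");st=r.read_state();print(st["time"],st["ee_pos"],st["ft_force"])
for p in(t,s):
  for n,z in(("brass_spindle",.055),("cab_drawer0_handle",.112),("paint_jar",0),("glue_bottle",0),("screwdriver",0)):
    print(n,[(x["xy"],round(x["p"],2),atz(p,x["xy"],z)[:2]) for x in eyes.landmark_of(p,n)][:2])
  for k in eyes.regions_of(p,"brass_spindle")[:1]:
    ys,xs=np.where(k["region"]);P=np.array([atz(p,(x,y),.057)[:2] for x,y in zip(xs,ys)]);m=P.mean(0);u=np.linalg.svd(P-m,full_matrices=False)[2][0];print("axis",m,np.degrees(np.arctan(u[1]/u[0])))
a=cv2.resize(s["image"][215:295,200:296],(600,500));b=cv2.resize(t["image"][140:260,90:330],(600,300))
w=np.zeros((600,800,3),np.uint8)
w[:350,:420]=cv2.resize(s["image"][215:295,200:296],(420,350)); w[:350,420:]=cv2.resize(t["image"][190:250,275:340],(380,350)); w[350:,:]=cv2.resize(t["image"][160:260,90:410],(800,250))
cv2.imwrite("pics/n.png",w[:,:,::-1])
```

```text
18.375 [ 0.3257 -0.3303  0.2328] [-0.2938  0.661   0.3484]
brass_spindle [([185.8, 189.9], 0.58, array([0.61  , 0.0755])), ([310.4, 218.5], 0.5, array([ 0.4992, -0.3106]))]
cab_drawer0_handle [([163.4, 239.0], 0.94, array([0.4521, 0.1352]))]
paint_jar [([256.7, 158.1], 0.76, array([ 0.7191, -0.1541]))]
glue_bottle [([310.4, 164.9], 0.65, array([ 0.6867, -0.3315]))]
screwdriver [([214.6, 257.6], 0.68, array([ 0.397 , -0.0036])), ([174.8, 213.0], 0.26, array([0.5473, 0.1211]))]
axis [ 0.4956 -0.3083] 27.728908586468165
brass_spindle [([253.3, 248.9], 0.68, array([ 0.5031, -0.3045])), ([337.3, 254.9], 0.21, array([ 0.6645, -0.3933]))]
cab_drawer0_handle [([181.2, 154.1], 0.82, array([0.4353, 0.1385])), ([336.8, 252.7], 0.56, array([ 0.6273, -0.4475]))]
paint_jar [([313.6, 212.3], 0.66, array([ 0.7369, -0.1466]))]
glue_bottle [([335.4, 254.7], 0.87, array([ 0.6992, -0.3326]))]
screwdriver [([187.8, 213.2], 0.82, array([ 0.4103, -0.0159]))]
axis [ 0.5003 -0.3091] 28.261169909228396
```

View pics/n.png

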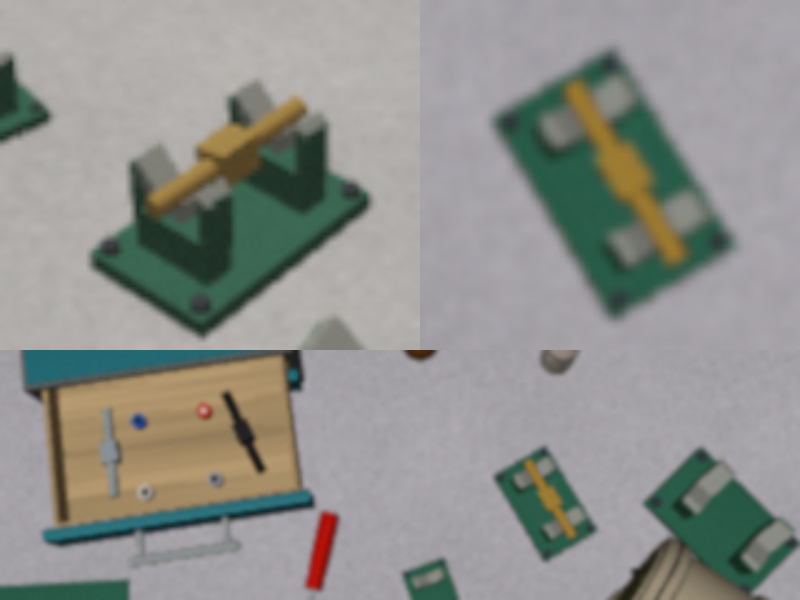

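```bash
python3 -c "
from h import *
print(job.close_job())"
```

```text
the job is handed in; nothing more can be done
None
```

The brass spindle is lying in the middle-sized V-rest, the top drawer is open, and the job was handed in at about 18.5 s of the 59 s limit. No verdict was reported, so what follows is from my own checks.

- **Drawer:** I pulled it until it hit its stop, after about 0.164 m of travel and a push-back of about 39 N. In the last picture it is still fully out.
- **Spindle:** I gripped it by its collar, with the fingers stopping at 20 mm, and lifted it clear. On the first descent one flank of the notch pushed back with about 23 N. I shifted about 2.5 mm across and lowered again to a 5 N touch, then released.
- **Final picture:** The spindle lies in both notches with its collar between the V-blocks. Its axis measures 27.7° in the top camera and 28.3° in the side camera, against about 27° for the rest.
- **Other things:** All six other parts are in the drawer, and the arm is clear of everything at near-zero force.

Two checks disagreed:
- **Camera offsets:** The two cameras differ by about 5–7 mm in absolute position for the spindle, and by up to about 17 mm for the drawer handle. I therefore relied on contact forces and finger position for the final seating.
- **Bystander positions:** The network's position for the jar shifted by up to about 12 mm between shots, and those for the bottle and screwdriver by less. I take this as measurement scatter, since the arm never came near them.

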